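# Find the clear slot of the pane rack with the feeler gauge

### The arm

A 7-joint arm with a two-finger parallel gripper is mounted at the origin on the work surface. World frame = base frame: x ahead of the robot, y to its left, z up, the work surface at z = 0. Lengths are in m, angles in rad, forces in N, time in s.
With the tool pointing down it reaches from about 0.4 to 0.85 m from the base axis. Payload 10.4 kg.
Tool frame: the origin (TCP) lies midway between the tips of the shut fingers; the grasp point (between the pads) lies 19 mm behind it; z points along the fingers, y is the line along which they close (so a half turn about z gives the same grasp; the last joint's range is limited). The gripper opens to 85 mm and grips with 20 to 120 N. Pads are 22 mm wide; open, the fingers measure 114 mm over their backs; the gripper's body (76 mm by 85 mm) begins 54 mm behind the grasp point. The pads swing forward as they close: fully open they stand 13 mm farther back than shut.
Start: joints at [1.175, 0.332, -0.065, 1.46, 0.022, 1.35, -0.088], TCP at [0.228, -0.582, 0.231] pointing down, gripper open.
Joint ranges: [-2.6, 2.6], [-0.5, 2.12], [-1.47, 1.34], [0.16, 2.42], [-1.27, 4.41], [0.06, 2.06], [-2.6, 2.6]. Speed limits (rad/s): [2.22, 2.22, 2.79, 2.79, 3.14, 3.14, 3.14].

### API

Orientations are given as a unit quaternion [x, y, z, w].
In Python, from workcell import get_obs, camera, camera_params, hand_in gives the robot as it stands.
- The arm moves only by the tool carry_out, never from a script. Its argument "commands" is a list that holds one entry, the list of rows, each a list of 6 numbers: the shift along the tool's x, y, z in units of 40 mm (1.0 is 40 mm), then the turn, a rotation vector about the tool's x, y, z in units of 6 degrees (1.0 is 6 degrees). In form: [[[x, y, z, ax, ay, az], ...]]. A call has 1 to 20 rows; each row shifts and turns the commanded pose from where the row before left it, along the tool's axes as they then stand; what a row does not reach is not made up. A row lasts 1/12 s, in which the tool goes at most 41.7 mm and 7.16 degrees, less where a joint would pass 70% of its speed; a pose out of reach is approached as far as the arm can. A call is refused whole if a number of a shift passes 1 or a number of a turn 1, either way. A call with a gripper value outside its range is refused whole. "hand" is the closure, from -1 (fully open) to 1 (shut), set as the call begins (left out, the last holds). The fingers move at their own pace and stop on an object; "force" is the grip in N (left out, the last holds). Time passes only in rows, so rows that do not move let the fingers close. It gives the time, the measured TCP pose, the force, the opening and the grip force at its end, in the units of the state.
- get_obs(): the state, without advancing time (a new reading comes with each control period).
- camera(name): name is "scene" or "top"; returns the picture (400x640x3 uint8, red, green, blue); there is no depth.
- camera_params(name): a dict with "mtx" (3x3 intrinsics, pixels), "R" (3x3) and "t" (3): a world point X has camera coordinates R X + t. Camera axes: x right, y down, z forward; pixel columns grow to the right and rows downward; lengths in m; the calibration is good to about 2 mm. A picture is of the moment at which its call begins. camera_params takes no time and is no camera call.
- hand_in(): hands the job in; it is judged then, once.
The state is a dict: "clock": time; "joint_pos": joint angles; "joint_velocities": joint speeds; "tau": joint torques, N m; "position": TCP position; "ee_rot": TCP orientation; "ft_force": force on the tool from outside, world axes, zero at the start; "torque": the same for the moment, N m; "grip_width": opening from 0.0 (shut) to 1.0 (fully open); "grasp_force": force on a finger pad.
Only numpy, scipy, OpenCV 4.12 (cv2) and the standard library are available. Lean on these libraries where they do the work, as an engineer would, in place of code of your own. Each camera call takes 0.05 s, during which the arm holds its last target. There are 200 camera calls.

### The job

Pick up the feeler gauge and slide its steel blade into the slots of the wooden pane rack to find the one slot that is clear to its full depth; in the other two the blade jams part way. Feel your way gently, never forcing the blade, and leave the gauge standing on the table, let go, with its blade fully home in the clear slot (grip up against the rack). Leave the other things on the table alone.

Things in the scene. Friction and masses are not known exactly. Their poses are not given: they have to be found in the camera images.
- gauge: feeler gauge, loose, about 0.14 kg, standing upright: a dark wooden grip block 46 (x) x 20 (y) x 62 (z) mm with a steel blade out of the middle of its front (+x) face. Origin: centre of the grip's underside; x points along the blade, z up. Grip the block across its 20 mm width (y) from above, e.g. 45 mm above its underside
- blade: the gauge's steel blade, rigidly fixed to the grip: 3 mm thick (y), 20 mm high (z), standing out 70 mm from the grip. Origin: on the grip's front face, 20 mm above the grip's underside (blade spans 10 to 30 mm above the underside); x points to the tip. Pushing it with more than 20 N against anything counts as forcing
- blade_tip (a point): middle of the end of the blade, 93 mm ahead (x) of the gauge's origin, 20 mm above its underside
- rack: wooden pane rack, fixed, 176 (y) x 86 (x) x 50 mm high: plywood base 6 mm thick with three look-alike slotted blocks. Origin: middle of its front edge (robot side) at table height; x points into the slots, z up. One slot takes the blade's whole 70 mm, until the grip meets the blocks' front; the two others, narrowed out of sight, stop it dead 30 or 44 mm in. Which is which varies
- slot_left (a point): nominal mouth of the left (+y) slot: on the blocks' front, 20 mm above the table, axes as the rack's; the real slot lies up to 4.5 mm aside (y). An upright gap straight along x, 5 mm wide, 6 to 44 mm above the table, open in front with a mouth flaring to 7.6 mm over its first 8 mm, which shows from above; roofed behind that
- slot_middle (a point): the same for the middle slot (slots are nominally 50 mm apart)
- slot_right (a point): the same for the right (-y) slot
- brush_jar: bystander: glass jar, 76 mm wide, 105 mm high, with wide flat brushes to 225 mm. Origin: centre of underside
- oil_bottle: bystander: bottle, 60 mm wide, 150 mm high, black cap. Origin: centre of underside
- cream_jar: bystander: low jar with white lid, 72 mm wide, 75 mm high. Origin: centre of underside
- tape_roll: bystander: roll of tape lying flat, 80 mm wide, 24 mm high. Origin: centre of underside
- palette_knife: bystander: palette knife, about 200 mm long, lying flat to the robot's right

How it is judged:
By the outcome, as a careful person would: the job done as asked, in the order asked, and still so for the second after the job is handed in, with the robot touching nothing.
It also fails if it takes over 72 s, if anything falls off the work surface, if the arm or the gripper's body presses on something with over 40 N, if the wrist force passes 120 N, or if a joint passes its speed limit or range.

## Working session

There is one attempt and no reset: what is moved stays moved. The work goes in short steps, Python scripts to look and compute and a tool call to move; the robot and the scene stay as the last step left them, time stands still between calls to the robot, and variables do not carry over. Pictures are saved under pics/ and viewed, at most 10 in all, crops included, and the job is handed in when it is done.

Besides the shell and the picture viewer there is one more tool, called after ">>>" as name(argument=value, ...) on one line, values as JSON. carry_out: Moves the arm, as the interface text tells. Its arguments: {"type":"object","properties":{"commands":{"type":"array"},"hand":{"type":"number"},"force":{"type":"number"}},"required":["commands"]}

```bash
mkdir -p pics; cat > h.py <<'E'
import numpy as np, cv2
from workcell import get_obs, camera, camera_params, hand_in
def ray(name,uv):
    p=camera_params(name);R=np.array(p["R"]);t=np.array(p["t"]);K=np.array(p["mtx"])
    d=R.T@np.linalg.solve(K,np.array([uv[0],uv[1],1.0]));return -R.T@t,d
def onz(name,uv,z):
    c,d=ray(name,uv);return c+d*(z-c[2])/d[2]
def proj(name,X):
    p=camera_params(name);c=np.array(p["R"])@np.array(X)+np.array(p["t"]);q=np.array(p["mtx"])@c;return q[:2]/q[2]
def save(img,fn): cv2.imwrite("pics/"+fn,cv2.cvtColor(img,cv2.COLOR_RGB2BGR))
E
python3 - <<'E'
from h import *
for n in("top","scene"):
    im=camera(n);np.save(n+"0.npy",im);save(im,n+"0.png");c,_=ray(n,(0,0));print(n,c.round(3),np.array(camera_params(n)["R"]).round(2).tolist(),np.array(camera_params(n)["mtx"]).round(0).tolist())
o=get_obs();print(o["clock"],o["position"],o["ee_rot"],o["ft_force"],o["grip_width"])
E
```

```text
top [ 0.282 -0.045  1.305] [[-0.03, -1.0, -0.01], [-0.98, 0.03, -0.2], [0.2, 0.01, -0.98]] [[506.0, 0.0, 330.0], [0.0, 506.0, 205.0], [0.0, 0.0, 1.0]]
scene [ 1.307 -0.72   1.101] [[0.67, 0.74, -0.0], [0.53, -0.48, -0.69], [-0.52, 0.46, -0.72]] [[503.0, 0.0, 331.0], [0.0, 503.0, 205.0], [0.0, 0.0, 1.0]]
0.1 [ 0.22750002 -0.58175001  0.23058763] [ 9.82674816e-01  1.85336945e-01 -1.57777121e-04 -6.31133010e-04] [ 0.37847737 -0.41420437 -0.26187486] 1.0016573680099286
```

View pics/top0.png

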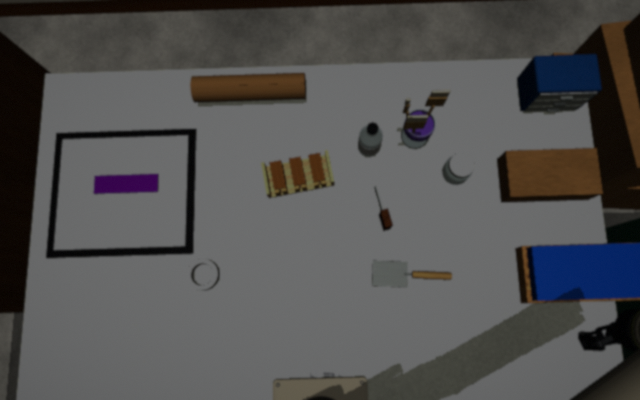

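View pics/scene0.png

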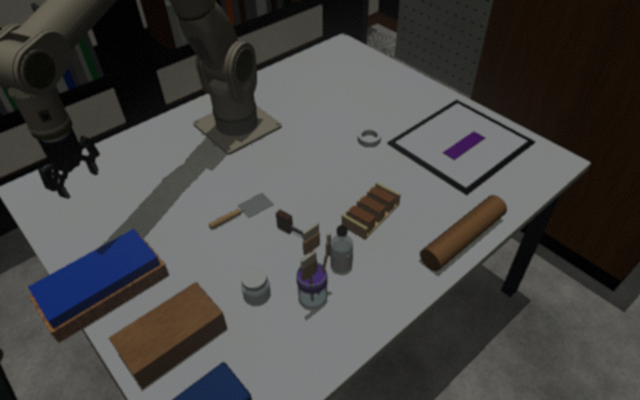

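The top view shows the gauge grip at about (386,219) with its blade tip near (377,187). The rack spans (264–334, 153–196), and the bottle (371,138), brush jar (420,125) and cream jar (459,167) stand behind and to the right. Next I'll zoom in.

```bash
python3 - <<'E'
from h import *
im=np.mean([camera("top").astype(float) for _ in range(6)],0);np.save("top.npy",im)
c=im[140:240,255:405];c=np.clip(c*1.6,0,255).astype(np.uint8)
save(cv2.resize(c,None,fx=5.3,fy=5.3,interpolation=cv2.INTER_CUBIC),"topc.png")
im=np.mean([camera("scene").astype(float) for _ in range(6)],0);np.save("scene.npy",im)
c=im[175:245,265:410];c=np.clip(c*1.6,0,255).astype(np.uint8)
save(cv2.resize(c,None,fx=5.5,fy=5.5,interpolation=cv2.INTER_CUBIC),"scenec.png")
E
```

```text
(no output)
```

View pics/topc.png

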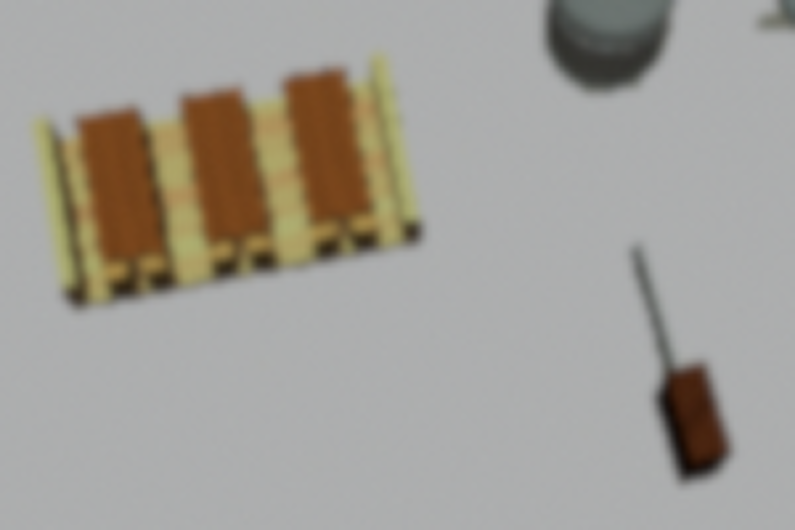

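View pics/scenec.png

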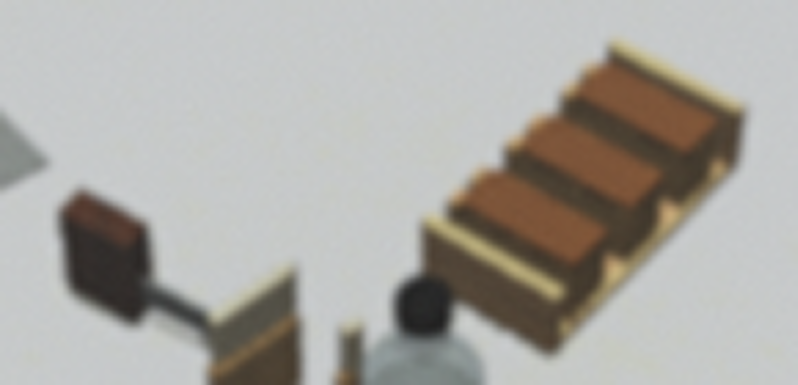

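The crops (scale 5.3, offset (255,140)) show three brown-roofed blocks with mouth notches at crop pixels of about (138,265), (243,247) and (346,231). The gauge's grip top runs from (687,368) to (712,462), and the blade tip is at (636,247). Now to measure these.

```bash
python3 - <<'E'
from h import *
im=np.load("top.npy").astype(np.float32)
C=lambda x,y:(x/5.3+255-.4,y/5.3+140-.4)
P=lambda x,y,z:onz("top",C(x,y),z)
print("walls z50: FL,FR,BL,BR")
for p in((68,290),(412,228),(42,120),(380,55)):print(P(*p,.05).round(4))
print("base front L,R z0",P(78,305,0).round(4),P(418,241,0).round(4))
for p in((138,265),(243,247),(346,231)):print("mouth z44",P(*p,.044).round(4))
# roof masks
hsv=cv2.cvtColor(np.clip(im,0,255).astype(np.uint8),cv2.COLOR_RGB2HSV)
b=im;m=((b[...,0]>1.8*b[...,2])&(b[...,0]>1.45*b[...,1])).astype(np.uint8)
n,l,s,c=cv2.connectedComponentsWithStats(m[140:240,255:405])
for i in range(1,n):
  if s[i,4]>30:
    ct,_=cv2.findContours((l==i).astype(np.uint8),0,2);r=cv2.minAreaRect(ct[0]);bx=cv2.boxPoints(r)+[255,140]
    z=.062 if c[i][0]>100 else .05
    print(s[i],c[i].round(1),"cen",onz("top",c[i]+[255,140],z).round(4),[onz("top",q,z)[:2].round(3).tolist() for q in bx])
tip=P(636,247,.03);base=P(672,370,.03);d=tip-base;print("blade",tip.round(4),base.round(4),np.linalg.norm(d),np.degrees(np.arctan2(d[1],d[0])))
# scene: grip dark box check
for X in([*tip[:2],.03],[*base[:2],.03]):
    q=proj("scene",X);print("scene crop px",((q-[265,175])*5.5).round(0))
# refined blade line: darkest per row
xs=[]
for v in range(189,208):
    row=im[v,370:385].sum(1);w=np.clip(np.median(im[v,360:372].sum(1))-20-row,0,None)
    if w.sum()>20: u=(w*np.arange(370,385)).sum()/w.sum(); xs.append(onz("top",(u,v),.03)[:2])
xs=np.array(xs);f=np.polyfit(xs[:,0],xs[:,1],1);print("blade yaw",np.degrees(np.arctan(f[0])),"resid",np.std(xs[:,1]-np.polyval(f,xs[:,0])),f)
E
```

```text
walls z50: FL,FR,BL,BR
[0.569 0.121 0.05 ]
[ 0.5945 -0.045   0.05  ]
[0.6542 0.1334 0.05  ]
[ 0.6819 -0.032   0.05  ]
base front L,R z0 [0.5726 0.1227 0.    ] [ 0.6001 -0.0478  0.    ]
mouth z44 [0.5817 0.0879 0.044 ]
mouth z44 [0.5891 0.037  0.044 ]
mouth z44 [ 0.5955 -0.013   0.044 ]
[ 55  14  14  28 278] [61.3 27.3] cen [ 0.6362 -0.0051  0.05  ] [[0.669, 0.014], [0.674, -0.013], [0.604, -0.024], [0.599, 0.003]]
[ 35  18  15  27 291] [42.  31.1] cen [0.6277 0.0447 0.05  ] [[0.66, 0.065], [0.665, 0.036], [0.595, 0.025], [0.591, 0.053]]
[ 16  22  15  27 297] [22.6 35.1] cen [0.6188 0.0946 0.05  ] [[0.652, 0.115], [0.657, 0.086], [0.587, 0.074], [0.582, 0.103]]
[126  70  10  19 129] [130.4  78.8] cen [ 0.4947 -0.1744  0.062 ] [[0.514, -0.16], [0.519, -0.178], [0.476, -0.189], [0.471, -0.17]]
blade [ 0.5865 -0.1541  0.03  ] [ 0.5248 -0.1687  0.03  ] 0.06334934680518528 13.313167599115067
scene crop px [245. 329.]
scene crop px [146. 276.]
blade yaw 13.32697818726225 resid 0.0001990414445323348 [ 0.23688721 -0.29211976]
```

```bash
python3 - <<'E'
from h import *
im=np.load("top.npy").astype(np.float32)
a=np.radians(9.0);u=np.array([np.cos(a),np.sin(a)]);v=np.array([-u[1],u[0]])
O=(np.array([.5740,.1225])+np.array([.6005,-.0475]))/2
print(O)
S=4
ys=np.arange(-92,92,1/S);xs=np.arange(-6,30,1/S)
z=.044
mx=np.zeros((len(xs),len(ys)),np.float32);my=mx.copy()
for i,x in enumerate(xs):
    for j,y in enumerate(ys):
        w=O+u*x/1e3-v*y/1e3
        mx[i,j],my[i,j]=proj("top",[*w,z])
r=cv2.remap(im,mx,my,cv2.INTER_CUBIC);np.save("rect.npy",r)
save(np.clip(cv2.flip(r,0)*1.8,0,255).astype(np.uint8),"rect.png")
g=r.sum(2)
for x in(0,2,4,6,8,10,12):
    i=int((x+6)*S)
    row=g[i-2:i+3].mean(0)
    print(x,[ [int(t) for t in row[(ys>c-12)&(ys<c+12)][::4]] for c in(-50,0,50)])
E
```

```text
[0.58725 0.0375 ]Traceback (most recent call last):
  File "<stdin>", line 13, in <module>
  File "h.py", line 9, in proj
    p=camera_params(name);c=np.array(p["R"])@np.array(X)+np.array(p["t"]);q=np.array(p["mtx"])@c;return q[:2]/q[2]
ValueError: time passes only in moves, steps and waits
```

```bash
sed -i 's/^def ray/import functools\ncamera_params=functools.lru_cache(None)(camera_params)\ndef ray/' h.py
cat > rect.py <<'E'
from h import *
a=np.radians(9.0);u=np.array([np.cos(a),np.sin(a)]);v=np.array([-u[1],u[0]])
O=np.array([.58725,.0375]);S=4
def rect(im,z,x0=-6,x1=30):  # columns: -y from -92..92 mm (left first); rows x0..x1
    cs=[(0,0),(184*S,0),(184*S,(x1-x0)*S),(0,(x1-x0)*S)]
    dst=[proj("top",[*(O+u*(x0+r/S)/1e3-v*(c/S-92)/1e3),z]) for c,r in cs]
    H=cv2.getPerspectiveTransform(np.float32(cs),np.float32(dst))
    return cv2.warpPerspective(im,H,(184*S,(x1-x0)*S),flags=cv2.INTER_CUBIC|cv2.WARP_INVERSE_MAP)
E
python3 - <<'E'
from rect import *
im=np.load("top.npy").astype(np.float32)
r=rect(im,.044);ys=np.arange(184*S)/S-92
save(np.clip(cv2.flip(r,0)*1.8,0,255).astype(np.uint8),"rect.png")
g=r.sum(2)
for x in(0,2,4,6,8,10,12):
    i=int((x+6)*S);row=g[i-2:i+3].mean(0)
    print(x)
    for c in(-50,0,50): print("  ",[int(t) for t in row[(ys>=c-12)&(ys<=c+12)][::4]])
E
```

```text
0
   [211, 209, 199, 192, 178, 160, 146, 132, 125, 126, 136, 150, 167, 180, 189, 197, 199, 200, 201, 200, 196, 192, 186, 175, 166]
   [211, 210, 210, 211, 204, 196, 186, 171, 158, 151, 154, 162, 170, 178, 185, 190, 193, 195, 197, 197, 194, 193, 191, 189, 190]
   [206, 199, 196, 192, 189, 186, 180, 175, 171, 166, 163, 159, 157, 156, 154, 155, 160, 168, 178, 189, 196, 200, 202, 203, 203]
2
   [225, 224, 217, 207, 194, 175, 158, 143, 133, 132, 141, 154, 172, 188, 200, 210, 216, 217, 218, 216, 210, 203, 195, 184, 173]
   [223, 225, 225, 225, 220, 212, 201, 183, 167, 155, 150, 153, 162, 171, 182, 195, 203, 212, 218, 220, 220, 218, 214, 209, 206]
   [225, 220, 217, 215, 210, 207, 200, 192, 185, 174, 165, 157, 151, 150, 155, 162, 173, 188, 199, 209, 219, 223, 225, 226, 225]
4
   [208, 206, 201, 192, 183, 169, 154, 142, 134, 133, 141, 153, 166, 182, 191, 198, 205, 206, 206, 204, 200, 191, 184, 175, 165]
   [209, 211, 212, 213, 208, 199, 189, 175, 159, 147, 141, 142, 149, 159, 170, 184, 194, 202, 209, 210, 210, 207, 203, 199, 195]
   [214, 211, 208, 207, 205, 202, 197, 189, 182, 172, 160, 150
[... 924 characters left out ...]
0, 131, 132, 134, 135, 137, 137, 136, 135, 132, 136]
   [140, 133, 130, 128, 127, 127, 127, 128, 128, 129, 131, 132, 133, 133, 132, 132, 131, 131, 131, 130, 129, 128, 127, 128, 133]
   [147, 140, 138, 134, 134, 132, 131, 129, 128, 127, 127, 128, 128, 130, 132, 134, 136, 138, 139, 138, 136, 135, 135, 137, 140]
12
   [128, 126, 126, 128, 130, 131, 133, 135, 136, 137, 137, 136, 134, 132, 130, 130, 130, 131, 132, 133, 132, 131, 131, 128, 130]
   [136, 130, 128, 127, 127, 128, 130, 131, 132, 134, 136, 137, 136, 135, 133, 132, 130, 129, 128, 128, 128, 128, 128, 127, 130]
   [149, 138, 134, 130, 128, 128, 128, 128, 129, 130, 132, 133, 134, 135, 135, 134, 134, 133, 133, 132, 132, 132, 133, 134, 140]
```

View pics/rect.png

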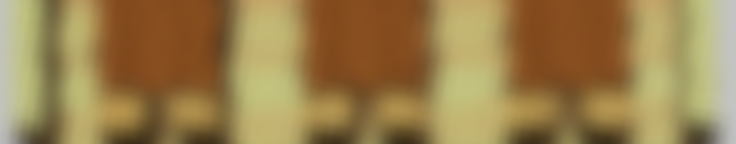

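The mouths come out at rack y ≈ +53.3, +1.4 and −51 mm, which fits a 50 mm pitch within ±4.5 mm. The gauge is at (0.495, −0.175) with yaw 13.3°. I'll move above it.

>>> carry_out(commands=[[[0,0,0,0,0,0.67],[0,0,0,0,0,0.67],[0.55,-0.52,0,0,0,0],[0.55,-0.52,0,0,0,0],[0.55,-0.52,0,0,0,0],[0.55,-0.52,0,0,0,0],[0.55,-0.52,0,0,0,0],[0.55,-0.52,0,0,0,0],[0.55,-0.52,0,0,0,0],[0.55,-0.52,0,0,0,0],[0.55,-0.52,0,0,0,0],[0.55,-0.52,0,0,0,0],[0.55,-0.52,0,0,0,0],[0.55,-0.52,0,0,0,0],[0.55,-0.52,0,0,0,0],[0.55,-0.52,0,0,0,0],[0.55,-0.52,0,0,0,0],[0.55,-0.52,0,0,0,0]]], hand=-1)

```text
clock: 2.2
position: [0.4942, -0.1758, 0.2316]
ee_rot: [0.993, 0.116, 0.0, 0.0]
ft_force: [0.7, -1.2, 0.4]
grip_width: 0.996
grasp_force: 0.0
```

>>> carry_out(commands=[[[0,-0.02,0.8,0,0,0],[0,0,0.8,0,0,0],[0,0,0.8,0,0,0],[0,0,0.8,0,0,0],[0,0,0.8,0,0,0],[0,0,0.6,0,0,0],[0,0,0.34,0,0,0],[0,0,0.2,0,0,0],[0,0,0,0,0,0],[0,0,0,0,0,0]]])

```text
clock: 3.03
position: [0.4938, -0.1764, 0.0263]
ee_rot: [0.993, 0.116, 0.0, 0.0]
ft_force: [1.4, 0.2, 0.3]
grip_width: 1.004
grasp_force: 0.0
```

>>> carry_out(commands=[[[0,0,0,0,0,0],[0,0,0,0,0,0],[0,0,0,0,0,0],[0,0,0,0,0,0],[0,0,0,0,0,0],[0,0,0,0,0,0],[0,0,0,0,0,0],[0,0,0,0,0,0],[0,0,0,0,0,0],[0,0,0,0,0,0],[0,0,0,0,0,0],[0,0,0,0,0,0]]], hand=1, force=40)

```text
clock: 4.03
position: [0.4935, -0.1765, 0.0261]
ee_rot: [0.993, 0.116, 0.0, 0.0]
ft_force: [-2.3, 0.3, 5.4]
grip_width: 0.228
grasp_force: 44.1
```

>>> carry_out(commands=[[[0,0,-0.5,0,0,0],[0,0,-0.5,0,0,0.36],[0,0,-0.5,0,0,0.36],[0.05,-0.6,0,0,0,0],[0.05,-0.6,0,0,0,0],[0.05,-0.6,0,0,0,0],[0.05,-0.6,0,0,0,0],[0.05,-0.6,0,0,0,0],[0.06,-0.63,0,0,0,0],[0,0,0.5,0,0,0],[0,0,0.5,0,0,0],[0,0,0.35,0,0,0],[0,0,0,0,0,0],[0,0,0,0,0,0],[0,0,0,0,0,0]]])

```text
clock: 5.28
position: [0.4834, -0.031, 0.0324]
ee_rot: [0.997, 0.078, 0.0, 0.0]
ft_force: [-0.3, 1.3, -0.8]
grip_width: 0.232
grasp_force: 43.3
```

```bash
cat > chk.py <<'E'
from rect import *
import sys
im=np.mean([camera("top").astype(np.float32) for _ in range(4)],0)
np.save("top_chk.npy",im)
o=get_obs();print(o["clock"],np.round(o["position"],4),np.round(o["ft_force"],1),"yaw",np.degrees(2*np.arctan2(o["ee_rot"][1],o["ee_rot"][0])))
X0=-60
r=rect(im,.033,X0,6);g=r.sum(2);ys=np.arange(184*S)/S-92
p=-(v@(np.array(o["position"][:2])-O))*1e3;print("tcp col",p)
L=[]
for x in np.arange(-58,-6,3):
    i=int((x-X0)*S);row=g[i-3:i+4].mean(0);m=abs(ys-p)<12
    bg=np.median(row[m]);w=np.clip(bg-40-row[m],0,None)
    if w.sum()>60: L.append((x,(w*ys[m]).sum()/w.sum(),w.max()))
for l in L:print(np.round(l,2))
E
python3 chk.py
```

```text
5.4833 [ 0.4835 -0.0311  0.0325] [ 0.9  0.1 -1.1] yaw 8.98732086934326
tcp col 51.56743318544685
```

```bash
python3 - <<'E'
from h import *
im=np.load("top_chk.npy");c=np.clip(im[140:250,255:405]*1.6,0,255).astype(np.uint8)
save(cv2.resize(c,None,fx=5.3,fy=5.3,interpolation=cv2.INTER_CUBIC),"chk1.png")
E
```

```text
(no output)
```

View pics/chk1.png

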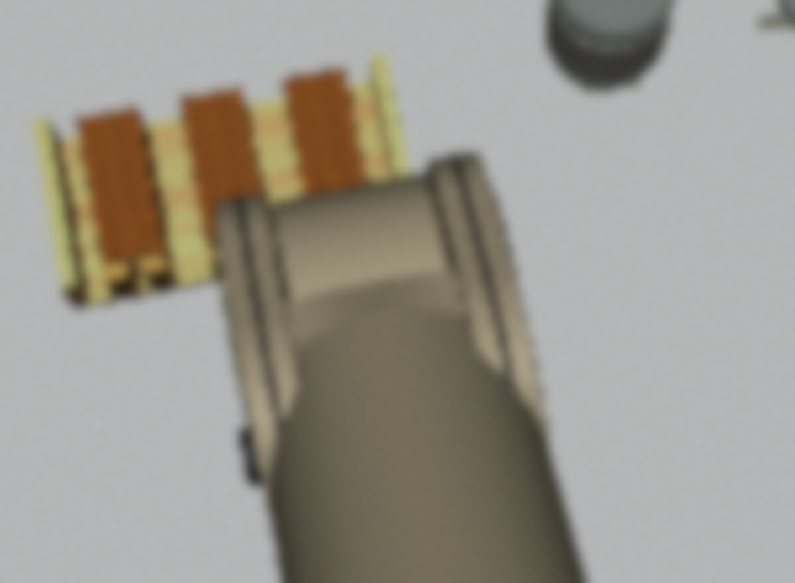

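The arm hides the blade from the top camera, so I'll use the gauge-to-TCP offset from the grasp (about 1.3 mm) to correct the lateral position. I'll also loosen the grip to 20 N so it slips before the blade can be forced, then approach.

>>> carry_out(commands=[[[0.1,0.015,0.06,0,0,0],[0.1,0,0,0,0,0],[0.1,0,0,0,0,0],[0.1,0,0,0,0,0],[0,0,0,0,0,0],[0,0,0,0,0,0]]], force=20)

```text
clock: 5.98
position: [0.499, -0.0289, 0.0292]
ee_rot: [0.997, 0.079, -0.0, -0.0]
ft_force: [-0.3, 0.3, -0.7]
grip_width: 0.228
grasp_force: 43.3
```

>>> carry_out(commands=[[[0.03,0,0,0,0,0],[0.03,0,0,0,0,0],[0,0,0,0,0,0]]])

```text
clock: 6.23
position: [0.5013, -0.0287, 0.0294]
ee_rot: [0.997, 0.078, 0.0, 0.0]
ft_force: [-0.3, 0.0, -1.2]
grip_width: 0.229
grasp_force: 43.3
```

>>> carry_out(commands=[[[0.04,0,0,0,0,0],[0.03,0,0,0,0,0],[0,0,0,0,0,0]]], hand=1, force=20)

```text
clock: 6.48
position: [0.504, -0.0281, 0.0293]
ee_rot: [0.997, 0.079, 0.0, -0.0]
ft_force: [-1.1, 0.8, -1.0]
grip_width: 0.228
grasp_force: 43.3
```

>>> carry_out(commands=[[[0.04,0,0,0,0,0],[0.03,0,0,0,0,0],[0,0,0,0,0,0]]])

```text
clock: 6.73
position: [0.5068, -0.0275, 0.0293]
ee_rot: [0.997, 0.079, 0.0, -0.0]
ft_force: [0.3, 2.4, -2.0]
grip_width: 0.229
grasp_force: 43.2
```

>>> carry_out(commands=[[[0.03,0,0,0,0,0],[0.02,0,0,0,0,0],[0,0,0,0,0,0]]])

```text
clock: 6.98
position: [0.5087, -0.0273, 0.0293]
ee_rot: [0.997, 0.079, 0.0, -0.0]
ft_force: [-0.2, 2.2, -1.6]
grip_width: 0.225
grasp_force: 43.2
```

>>> carry_out(commands=[[[0.02,-0.012,0,0,0,0],[0.02,0,0,0,0,0],[0,0,0,0,0,0]]])

```text
clock: 7.23
position: [0.5104, -0.0268, 0.0293]
ee_rot: [0.997, 0.078, 0.0, 0.0]
ft_force: [0.5, 1.7, -1.4]
grip_width: 0.23
grasp_force: 43.3
```

>>> carry_out(commands=[[[0.03,0,0,0,0,0],[0.02,0,0,0,0,0],[0,0,0,0,0,0]]])

```text
clock: 7.48
position: [0.5124, -0.0265, 0.0294]
ee_rot: [0.997, 0.078, 0.0, 0.0]
ft_force: [-0.3, 1.8, -1.4]
grip_width: 0.227
grasp_force: 43.3
```

>>> carry_out(commands=[[[0.03,-0.012,0,0,0,0],[0.03,0,0,0,0,0],[0.03,0,0,0,0,0],[0,0,0,0,0,0]]])

```text
clock: 7.82
position: [0.516, -0.0256, 0.0294]
ee_rot: [0.997, 0.078, 0.0, 0.0]
ft_force: [0.0, 0.8, -0.6]
grip_width: 0.225
grasp_force: 43.3
```

>>> carry_out(commands=[[[0.04,0,0,0,0,0],[0.04,0,0,0,0,0],[0,0,0,0,0,0]]])

```text
clock: 8.07
position: [0.5192, -0.025, 0.0294]
ee_rot: [0.997, 0.078, 0.0, 0.0]
ft_force: [0.8, -0.2, -1.6]
grip_width: 0.229
grasp_force: 43.3
```

>>> carry_out(commands=[[[0.06,0,0,0,0,0],[0.06,0,0,0,0,0],[0.06,0,0,0,0,0],[0,0,0,0,0,0]]])

```text
clock: 8.4
position: [0.5264, -0.0237, 0.0294]
ee_rot: [0.997, 0.079, 0.0, -0.0]
ft_force: [-0.8, 0.0, -1.4]
grip_width: 0.225
grasp_force: 43.3
```

>>> carry_out(commands=[[[0.03,0,0,0,0,0],[0.02,0,0,0,0,0],[0,0,0,0,0,0]]])

```text
clock: 8.65
position: [0.5271, -0.0237, 0.0289]
ee_rot: [0.997, 0.078, -0.001, 0.0]
ft_force: [-2.0, -0.6, -1.0]
grip_width: 0.225
grasp_force: 43.3
```

>>> carry_out(commands=[[[0.02,0,0,0,0,0],[0.02,0,0,0,0,0],[0,0,0,0,0,0]]])

```text
clock: 8.9
position: [0.5274, -0.0238, 0.0284]
ee_rot: [0.997, 0.078, -0.002, 0.0]
ft_force: [-6.7, -2.0, -2.2]
grip_width: 0.231
grasp_force: 43.2
```

The right slot stops the blade after about 44 mm of advance, with soft contact at 7 N. That matches the 30 mm jam. I'll back out and go to the middle slot.

>>> carry_out(commands=[[[-0.15,0,0,0,0,0],[-0.3,0,0,0,0,0],[-0.3,0,0,0,0,0],[-0.3,0,0,0,0,0],[0,-0.4,0,0,0,0],[0,-0.5,0,0,0,0],[0,-0.41,0,0,0,0],[0,0,0,0,0,0],[0,0,0,0,0,0]]])

```text
clock: 9.65
position: [0.4801, 0.0227, 0.0297]
ee_rot: [0.997, 0.079, 0.001, 0.0]
ft_force: [0.4, -0.3, -0.9]
grip_width: 0.226
grasp_force: 43.3
```

>>> carry_out(commands=[[[0.08,0,0,0,0,0],[0.08,0,0,0,0,0],[0.05,0,0,0,0,0],[0.03,0,0,0,0,0],[0,0,0,0,0,0]]])

```text
clock: 10.07
position: [0.4896, 0.0231, 0.0293]
ee_rot: [0.997, 0.078, 0.0, -0.0]
ft_force: [0.4, -0.3, -0.2]
grip_width: 0.225
grasp_force: 43.3
```

>>> carry_out(commands=[[[0.03,0,0,0,0,0],[0.03,0,0,0,0,0],[0,0,0,0,0,0]]])

```text
clock: 10.32
position: [0.4918, 0.0238, 0.0293]
ee_rot: [0.997, 0.078, 0.0, 0.0]
ft_force: [-0.5, -0.7, -0.9]
grip_width: 0.232
grasp_force: 43.3
```

>>> carry_out(commands=[[[0.04,0,0,0,0,0],[0.03,0,0,0,0,0],[0,0,0,0,0,0]]])

```text
clock: 10.57
position: [0.4946, 0.0243, 0.0293]
ee_rot: [0.997, 0.078, 0.0, -0.0]
ft_force: [-0.5, 0.7, -0.9]
grip_width: 0.23
grasp_force: 43.3
```

>>> carry_out(commands=[[[0.03,0,0,0,0,0],[0.03,0,0,0,0,0],[0,0,0,0,0,0]]])

```text
clock: 10.82
position: [0.497, 0.0246, 0.0294]
ee_rot: [0.997, 0.078, 0.0, 0.0]
ft_force: [-0.2, 0.5, -1.5]
grip_width: 0.228
grasp_force: 43.3
```

>>> carry_out(commands=[[[0.03,0,0,0,0,0],[0.03,0,0,0,0,0],[0.03,0,0,0,0,0],[0,0,0,0,0,0]]])

```text
clock: 11.15
position: [0.5006, 0.0252, 0.0293]
ee_rot: [0.997, 0.078, 0.0, 0.0]
ft_force: [-0.0, -0.7, -0.4]
grip_width: 0.227
grasp_force: 43.3
```

>>> carry_out(commands=[[[0.05,0,0,0,0,0],[0.05,0,0,0,0,0],[0.05,0,0,0,0,0],[0,0,0,0,0,0]]])

```text
clock: 11.48
position: [0.5067, 0.0262, 0.0294]
ee_rot: [0.997, 0.078, 0.0, -0.0]
ft_force: [0.2, 0.1, -1.7]
grip_width: 0.228
grasp_force: 43.3
```

>>> carry_out(commands=[[[0.05,0,0,0,0,0],[0.05,0,0,0,0,0],[0.05,0,0,0,0,0],[0,0,0,0,0,0]]])

```text
clock: 11.82
position: [0.5126, 0.0271, 0.0293]
ee_rot: [0.997, 0.078, 0.0, 0.0]
ft_force: [0.1, -0.3, -0.8]
grip_width: 0.228
grasp_force: 43.3
```

>>> carry_out(commands=[[[0.05,0,0,0,0,0],[0.05,0,0,0,0,0],[0,0,0,0,0,0]]])

```text
clock: 12.07
position: [0.5165, 0.0277, 0.0294]
ee_rot: [0.997, 0.078, 0.0, 0.0]
ft_force: [0.9, -0.8, -1.4]
grip_width: 0.227
grasp_force: 43.3
```

>>> carry_out(commands=[[[0.04,0,0,0,0,0],[0.04,0,0,0,0,0],[0,0,0,0,0,0]]])

```text
clock: 12.32
position: [0.5196, 0.0282, 0.0294]
ee_rot: [0.997, 0.078, 0.0, 0.0]
ft_force: [-0.0, -0.1, -2.1]
grip_width: 0.226
grasp_force: 43.3
```

>>> carry_out(commands=[[[0.03,0,0,0,0,0],[0.03,0,0,0,0,0],[0,0,0,0,0,0]]])

```text
clock: 12.57
position: [0.5219, 0.0285, 0.0293]
ee_rot: [0.997, 0.078, 0.0, 0.0]
ft_force: [-0.1, -0.4, -1.0]
grip_width: 0.228
grasp_force: 43.3
```

Depth is now about 33 mm with no resistance, so I'll go on towards 44 mm.

>>> carry_out(commands=[[[0.05,0,0,0,0,0],[0.05,0,0,0,0,0],[0.05,0,0,0,0,0],[0,0,0,0,0,0]]])

```text
clock: 12.9
position: [0.5281, 0.0295, 0.0294]
ee_rot: [0.997, 0.078, 0.0, 0.0]
ft_force: [0.5, -0.7, -1.0]
grip_width: 0.226
grasp_force: 43.3
```

>>> carry_out(commands=[[[0.05,0,0,0,0,0],[0.04,0,0,0,0,0],[0,0,0,0,0,0]]])

```text
clock: 13.15
position: [0.5315, 0.0301, 0.0293]
ee_rot: [0.997, 0.078, 0.0, 0.0]
ft_force: [0.7, -0.8, -0.1]
grip_width: 0.232
grasp_force: 43.3
```

>>> carry_out(commands=[[[0.04,0,0,0,0,0],[0.03,0,0,0,0,0],[0,0,0,0,0,0]]])

```text
clock: 13.4
position: [0.5325, 0.0302, 0.0286]
ee_rot: [0.997, 0.078, -0.002, 0.0]
ft_force: [-3.2, -0.6, -2.3]
grip_width: 0.233
grasp_force: 43.1
```

The middle slot jams at about 44 mm, so the left slot should be the clear one. Backing out and moving left.

>>> carry_out(commands=[[[-0.15,0,0,0,0,0],[-0.3,0,0,0,0,0],[-0.3,0,0,0,0,0],[-0.3,0,0,0,0,0],[-0.3,0,0,0,0,0],[0,-0.4,0,0,0,0],[0,-0.5,0,0,0,0],[0,-0.4,0,0,0,0],[0,0,0,0,0,0],[0,0,0,0,0,0]]])

```text
clock: 14.23
position: [0.4724, 0.0742, 0.0296]
ee_rot: [0.997, 0.079, 0.0, -0.0]
ft_force: [-0.4, -0.3, -1.7]
grip_width: 0.226
grasp_force: 43.3
```

>>> carry_out(commands=[[[0.08,0,0,0,0,0],[0.08,0,0,0,0,0],[0.05,0,0,0,0,0],[0,0,0,0,0,0]]])

```text
clock: 14.57
position: [0.4814, 0.0742, 0.0293]
ee_rot: [0.997, 0.078, 0.0, -0.0]
ft_force: [-0.6, 0.6, -1.2]
grip_width: 0.226
grasp_force: 43.3
```

>>> carry_out(commands=[[[0.03,0,0,0,0,0],[0.03,0,0,0,0,0],[0,0,0,0,0,0]]])

```text
clock: 14.82
position: [0.4833, 0.075, 0.0293]
ee_rot: [0.997, 0.078, 0.0, 0.0]
ft_force: [0.8, -0.2, -0.6]
grip_width: 0.227
grasp_force: 43.3
```

>>> carry_out(commands=[[[0.04,0,0,0,0,0],[0.03,0,0,0,0,0],[0,0,0,0,0,0]]])

```text
clock: 15.07
position: [0.486, 0.0753, 0.0292]
ee_rot: [0.997, 0.078, -0.0, 0.0]
ft_force: [0.6, -1.1, -1.7]
grip_width: 0.229
grasp_force: 43.3
```

>>> carry_out(commands=[[[0.03,0,0,0,0,0],[0.03,0,0,0,0,0],[0,0,0,0,0,0]]])

```text
clock: 15.32
position: [0.4883, 0.0756, 0.0292]
ee_rot: [0.997, 0.078, -0.0, 0.0]
ft_force: [0.8, -2.1, -1.0]
grip_width: 0.23
grasp_force: 43.3
```

>>> carry_out(commands=[[[0.03,0,0,0,0,0],[0.03,0,0,0,0,0],[0.02,0,0,0,0,0],[0,0,0,0,0,0]]])

```text
clock: 15.65
position: [0.4916, 0.0761, 0.0293]
ee_rot: [0.997, 0.078, 0.0, 0.0]
ft_force: [-0.6, -2.5, -2.8]
grip_width: 0.226
grasp_force: 43.4
```

>>> carry_out(commands=[[[0,0.018,0,0,0,0],[0.04,0,0,0,0,0],[0.04,0,0,0,0,0],[0,0,0,0,0,0]]])

```text
clock: 15.98
position: [0.4951, 0.0764, 0.0294]
ee_rot: [0.997, 0.079, 0.0, -0.0]
ft_force: [0.6, -1.7, -2.6]
grip_width: 0.23
grasp_force: 43.3
```

>>> carry_out(commands=[[[0.05,0,0,0,0,0],[0.05,0,0,0,0,0],[0,0,0,0,0,0]]])

```text
clock: 16.23
position: [0.4991, 0.077, 0.0294]
ee_rot: [0.997, 0.079, 0.0, -0.0]
ft_force: [1.6, -0.5, -1.3]
grip_width: 0.228
grasp_force: 43.3
```

>>> carry_out(commands=[[[0.05,0,0,0,0,0],[0.05,0,0,0,0,0],[0,0,0,0,0,0]]])

```text
clock: 16.48
position: [0.503, 0.0776, 0.0294]
ee_rot: [0.997, 0.078, 0.0, -0.0]
ft_force: [1.0, -0.7, -1.8]
grip_width: 0.227
grasp_force: 43.3
```

>>> carry_out(commands=[[[0.05,0.006,0,0,0,0],[0.05,0,0,0,0,0],[0.05,0,0,0,0,0],[0,0,0,0,0,0]]])

```text
clock: 16.82
position: [0.509, 0.0784, 0.0294]
ee_rot: [0.997, 0.079, 0.0, -0.0]
ft_force: [-0.1, -0.2, -2.3]
grip_width: 0.227
grasp_force: 43.3
```

>>> carry_out(commands=[[[0.05,0,0,0,0,0],[0.05,0,0,0,0,0],[0,0,0,0,0,0]]])

```text
clock: 17.07
position: [0.5129, 0.0789, 0.0294]
ee_rot: [0.997, 0.079, 0.0, -0.0]
ft_force: [0.0, -0.3, -0.9]
grip_width: 0.227
grasp_force: 43.2
```

>>> carry_out(commands=[[[0.05,0,0,0,0,0],[0.05,0,0,0,0,0],[0,0,0,0,0,0]]])

```text
clock: 17.32
position: [0.5168, 0.0795, 0.0294]
ee_rot: [0.997, 0.078, 0.0, -0.0]
ft_force: [-0.0, 0.5, -1.4]
grip_width: 0.23
grasp_force: 43.3
```

>>> carry_out(commands=[[[0.05,0,0,0,0,0],[0.05,0,0,0,0,0],[0.05,0,0,0,0,0],[0,0,0,0,0,0]]])

```text
clock: 17.65
position: [0.5228, 0.0804, 0.0293]
ee_rot: [0.997, 0.078, 0.0, -0.0]
ft_force: [0.1, 0.2, -1.6]
grip_width: 0.23
grasp_force: 43.3
```

>>> carry_out(commands=[[[0.05,0,0,0,0,0],[0.05,0,0,0,0,0],[0,0,0,0,0,0]]])

```text
clock: 17.9
position: [0.5267, 0.081, 0.0294]
ee_rot: [0.997, 0.078, 0.0, 0.0]
ft_force: [-0.2, 0.0, -0.6]
grip_width: 0.232
grasp_force: 43.3
```

>>> carry_out(commands=[[[0.05,0,0,0,0,0],[0.05,0,0,0,0,0],[0,0,0,0,0,0]]])

```text
clock: 18.15
position: [0.5307, 0.0816, 0.0293]
ee_rot: [0.997, 0.078, 0.0, -0.0]
ft_force: [-0.7, 0.1, -1.1]
grip_width: 0.23
grasp_force: 43.3
```

Past 50 mm with no resistance, so the left slot is clear. Going the rest of the way home.

>>> carry_out(commands=[[[0.06,0,0,0,0,0],[0.06,0,0,0,0,0],[0.06,0,0,0,0,0],[0.06,0,0,0,0,0],[0.06,0,0,0,0,0],[0,0,0,0,0,0]]])

```text
clock: 18.65
position: [0.5426, 0.0836, 0.0293]
ee_rot: [0.997, 0.078, 0.0, -0.0]
ft_force: [0.5, -0.3, -0.7]
grip_width: 0.229
grasp_force: 43.3
```

>>> carry_out(commands=[[[0.05,0,0,0,0,0],[0.05,0,0,0,0,0],[0.05,0,0,0,0,0],[0,0,0,0,0,0]]])

```text
clock: 18.98
position: [0.5484, 0.0844, 0.0294]
ee_rot: [0.997, 0.078, 0.0, -0.0]
ft_force: [0.4, -0.0, -1.4]
grip_width: 0.225
grasp_force: 43.3
```

>>> carry_out(commands=[[[0.04,0,0,0,0,0],[0.03,0,0,0,0,0],[0,0,0,0,0,0]]])

```text
clock: 19.23
position: [0.5495, 0.0846, 0.0288]
ee_rot: [0.997, 0.079, -0.001, 0.0]
ft_force: [-5.8, -0.9, 1.2]
grip_width: 0.228
grasp_force: 43.7
```

The grip has met the rack front at a depth of about 70 mm. I'll ease the push and lower to the table.

>>> carry_out(commands=[[[-0.02,0,0.03,0,0,0],[0,0,0.03,0,0,0],[0,0,0.015,0,0,0],[0,0,0,0,0,0],[0,0,0,0,0,0]]])

```text
clock: 19.65
position: [0.5495, 0.0846, 0.0262]
ee_rot: [0.997, 0.079, -0.001, 0.0]
ft_force: [-5.5, -0.7, 2.6]
grip_width: 0.221
grasp_force: 43.8
```

>>> carry_out(commands=[[[0,0,0.02,0,0,0],[0,0,0,0,0,0],[0,0,0,0,0,0]]])

```text
clock: 19.9
position: [0.5496, 0.0846, 0.0262]
ee_rot: [0.997, 0.079, -0.0, 0.0]
ft_force: [-9.8, -2.1, 11.8]
grip_width: 0.228
grasp_force: 45.1
```

>>> carry_out(commands=[[[-0.02,0,-0.015,0,0,0],[0,0,0,0,0,0],[0,0,0,0,0,0]]])

```text
clock: 20.15
position: [0.5495, 0.0846, 0.0262]
ee_rot: [0.997, 0.078, 0.0, -0.0]
ft_force: [-1.8, 0.4, 2.2]
grip_width: 0.236
grasp_force: 43.6
```

>>> carry_out(commands=[[[0,0,0,0,0,0],[0,0,0,0,0,0],[0,0,0,0,0,0],[0,0,0,0,0,0],[0,0,0,0,0,0],[0,0,0,0,0,0],[0,0,0,0,0,0],[0,0,0,0,0,0]]], hand=-0.1)

```text
clock: 20.82
position: [0.5492, 0.0846, 0.0261]
ee_rot: [0.997, 0.078, 0.0, 0.0]
ft_force: [0.1, 0.1, 0.4]
grip_width: 0.548
grasp_force: 0.0
```

>>> carry_out(commands=[[[0,0,-0.3,0,0,0],[0,0,-0.6,0,0,0],[0,0,-0.8,0,0,0],[0,0,-0.8,0,0,0],[0,0,-0.8,0,0,0],[0,0,-0.8,0,0,0],[-0.6,0.6,0,0,0,0],[-0.6,0.6,0,0,0,0],[0,0.8,0,0,0,0],[0,0.8,0,0,0,0],[0,0.8,0,0,0,0],[0,0.8,0,0,0,0],[0,0.8,0,0,0,0],[0,0.8,0,0,0,0],[0,0,0,0,0,0]]])

```text
clock: 22.07
position: [0.5388, -0.1674, 0.1907]
ee_rot: [0.997, 0.074, -0.0, 0.001]
ft_force: [-1.1, -0.5, -0.9]
grip_width: 0.548
grasp_force: 0.0
```

```bash
python3 - <<'E'
from h import *
o=get_obs();print(o["clock"],o["position"])
a,b=[np.mean([camera(n).astype(float) for _ in range(3)],0) for n in("top","scene")]
A=cv2.resize(a[140:240,225:375],None,fx=5,fy=5,interpolation=cv2.INTER_CUBIC)
save(np.clip(A*1.6,0,255).astype(np.uint8),"end.png")
E
```

```text
22.0667 [ 0.53881051 -0.16740001  0.19066962]
```

View pics/end.png

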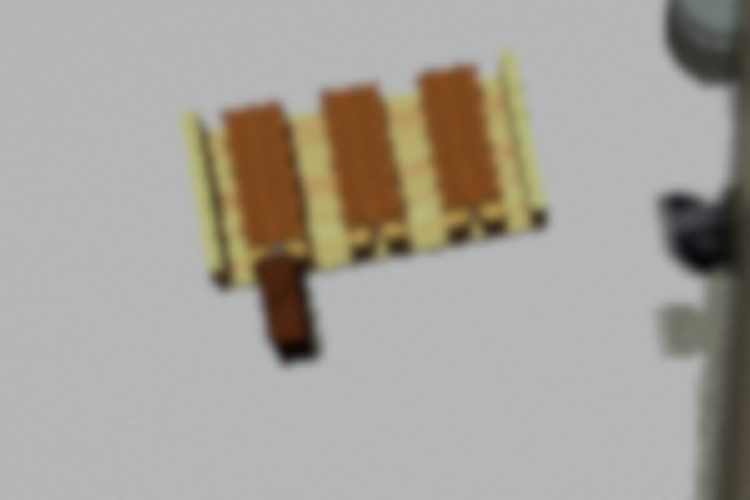

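The picture shows the grip upright and against the front of the left block (crop pixel about (283,258)), with the blade inside. The bystanders in view look undisturbed and the arm is clear of the gauge.

```bash
python3 -c "
from h import *
print(hand_in())"
```

```text
the job is handed in; nothing more can be done
None
```

The job is handed in: the left slot is the clear one, and the gauge stands let go on the table with its blade fully home there and its grip against the rack; the right slot jammed at about 30 mm, the middle at about 44 mm.

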